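Refit the toy safe's splined twist knob and hold it pressed

ROBOT

A 7-joint arm with a two-finger parallel gripper is mounted at the origin on the work surface. World frame = base frame: x ahead of the robot, y to its left, z up, the work surface at z = 0. Lengths are in m, angles in rad, forces in N, time in s.
With the tool pointing down it reaches from about 0.425 to 0.975 m from the base axis. Payload 16.7 kg.
Tool frame: the origin (TCP) lies between the finger pads, 19 mm behind the fingertips; this is the grasp point; z points along the fingers, y is the line along which they close (so a half turn about z gives the same grasp; the last joint's range is limited). The gripper opens to 85 mm and grips with 20 to 120 N. Pads are 22 mm wide; open, the fingers measure 114 mm over their backs; the gripper's body (76 mm by 85 mm) begins 54 mm behind the grasp point. The pads swing forward as they close: fully open they stand 13 mm farther back than shut.
Start: joints at [-1.284, 0.426, 0.074, 1.606, -0.034, 1.111, -0.067], TCP at [0.285, 0.612, 0.25] pointing down, gripper open.
Joint ranges: [-2.85, 2.85], [-0.5, 2.14], [-1.23, 1.37], [0.21, 2.46], [-1.02, 4.16], [0.16, 2.05], [-2.73, 2.73]. Speed limits (rad/s): [1.89, 1.89, 2.39, 2.39, 3.01, 3.01, 3.01].

INTERFACE

Orientations are given as a rotation vector (axis times angle).
In Python, from station import state, eyes, manip gives the robot as it stands. The module is installed in compiled form; this text tells all that it offers.
- The arm moves only by the tool step_arm, never from a script. Its argument "commands" is a list of rows, each a list of 4 numbers: the shift along the tool's x, y, z in cm, then the turn about the tool's z in degrees. In form: [[tx, ty, tz, twist], ...]. A call has 1 to 5 rows; each row shifts and turns the commanded pose from where the row before left it, along the tool's axes as they then stand; what a row does not reach is not made up. A row lasts 1/12 s, in which the tool goes at most 41.7 mm and 7.16 degrees, less where a joint would pass 70% of its speed; a pose out of reach is approached as far as the arm can. A call is refused whole if a number of a shift passes 4.17 or a number of a turn 7.16, either way. A call with a gripper value outside its range is refused whole. "jaw" is the finger opening in cm, from 0 to 8.54, set as the call begins (left out, the last holds). The fingers move at their own pace and stop on an object; "grip_force" is the grip in N (left out, the last holds). Time passes only in rows, so rows that do not move let the fingers close. It gives the time, the measured TCP pose, the force, the opening and the grip force at its end, in the units of the state.
- state(): the state, without advancing time (a new reading comes with each control period).
- eyes.capture(name): name is "side" or "top"; returns the picture (400x640x3 uint8, red, green, blue); there is no depth.
- eyes.camera_info(name): a dict with "intrinsics" (3x3 intrinsics, pixels), "k1" (the pictures are not rectified: a ray, as slopes to the right and down, at radius r is drawn at 1 + k1 r^2 times it, then the intrinsics apply), "R" (3x3) and "t" (3): a world point X has camera coordinates R X + t. Camera axes: x right, y down, z forward; pixel columns grow to the right and rows downward; lengths in m; the calibration is good to about 2 mm. A picture is of the moment at which its call begins. camera_info takes no time and is no camera call.
- manip.sign_off(): hands the job in; it is judged then, once.
The state is a dict: "time": time; "joints": joint angles; "joint_velocities": joint speeds; "tau": joint torques, N m; "position": TCP position; "eef_rot": TCP orientation; "wrist_force": force on the tool from outside, world axes, zero at the start; "torque": the same for the moment, N m; "grip_width": finger opening in m; "grasp_force": force on a finger pad.
Only numpy, scipy, OpenCV 4.12 (cv2) and the standard library are available. Lean on these libraries where they do the work, as an engineer would, in place of code of your own. Each camera call takes 0.05 s, during which the arm holds its last target. There are 200 camera calls.

TASK

The twist knob has come off the toy safe, which lies on its back with its door up. Pick up the knob, turn it until the four ribs of its stem mesh with the cross-shaped slots of the lock hub on the door, and slide it fully home against the lock's spring until its round flange sits on the hub. Finish still gripping the knob and pressing it fully down, so that the lock stays released, and leave the bowl, chair and lamp where they are.

Things in the scene. Friction and masses are not known exactly. Their poses are not given: they have to be found in the camera images.
- knob: Loose grey plastic twist knob, about 70 g, 56 mm tall, standing on its stem. Origin: centre of the stem's underside, z up the axis. 0 to 22 mm up: plus-shaped stem, four equal ribs along x and y, 7 mm thick, 30 mm end to end (lowest 3 mm: 1 mm smaller all round, a lead-in). 22 to 28 mm: round flange 48 mm across. Above: grip bar. Any quarter turn fits.
- knob_grip (a point): Point on the knob's axis, 42 mm above its underside, middle of the grip bar. Axes as the knob's. The bar stands from 28 to 56 mm up, 46 mm long along x, 14 mm thick along y: grip it across y from above, fingertips over the flange (TCP about 51 mm above the knob's underside).
- socket (a point): Centre of the slots' mouth in the flat top of the aluminium lock hub, 130 mm above the table; z up, x and y along the crossing slots. Slots 9.5 mm wide, 33 mm end to end (1.25 mm play each side of a rib, 1.5 mm at its end). The hub is a 46 mm square block, sides parallel to the slots, 30 mm tall. Home: knob origin 22 mm below this point, flange on the hub.
- hub (a joint): Angle of the lock hub about the vertical on the safe's door, rad, 0 with its slots parallel to the safe's sides, grows counter-clockwise from above. Differs each time; stiff (0.5 N m friction), need not be turned. The hub is in the middle of the door.
- lock_pin (a joint): Spring-loaded pin at the bottom of the slots, m, 0 released, grows as it is pressed down. Its top lies 16 mm below the mouth when released; with the knob home it is pressed 6 mm. The spring pushes up with about 4 N at first contact and 8.5 N at 6 mm, so a knob that is let go rises again by about 6 mm.
- safe: Black plastic toy safe lying on its back, a box 150 x 150 mm, 100 mm tall, door upwards, does not move. Origin: centre of its underside on the table. Beyond it, at 0.75 m or more from the robot's base, stands a fixed white dollhouse desk, 220 mm wide and 110 mm tall, not part of the work.
- bowl: Loose blue ceramic bowl, 96 mm across, 40 mm tall. Origin: centre of its underside. Leave alone.
- chair: Loose orange plastic toy office chair, about 66 x 66 mm, 102 mm tall. Origin: centre of its underside. Leave alone.
- lamp: Loose silver aluminium toy lamp, foot 52 mm across, about 110 mm tall. Origin: centre of its underside. Leave alone.
There are look-alikes about, which are no part of the job. There is more than one size of the knob; the job needs the larger. Of the things that look like the safe, the larger one is meant.

How it is judged:
By the outcome, as a careful person would: the job done as asked, in the order asked, and still so for the second after the job is handed in, while the arm keeps its last pose, push and grip.
It also fails if it takes over 38 s, if anything falls off the work surface, if the arm or the gripper's body presses on something with over 40 N, if the wrist force passes 120 N, or if a joint passes its speed limit or range.

## Working session

There is one attempt and no reset: what is moved stays moved. The work goes in short steps, Python scripts to look and compute and a tool call to move; the robot and the scene stay as the last step left them, time stands still between calls to the robot, and variables do not carry over. Pictures are saved under pics/ and viewed, at most 10 in all, crops included, and the job is handed in when it is done.

Besides the shell and the picture viewer there is one more tool, called after "Request:" as a command line: name --pt "numbers of a row" for each row, then --argument value for the rest. step_arm: Moves the arm, as the interface text tells. Its arguments: {"type":"object","properties":{"commands":{"type":"array"},"jaw":{"type":"number"},"grip_force":{"type":"number"}},"required":["commands"]}

```bash
mkdir -p pics
cat > h.py <<'E'
import numpy as np, cv2
from station import state, eyes, manip
def cam(n):
    c=eyes.camera_info(n); return np.array(c["intrinsics"]),c["k1"],np.array(c["R"]),np.array(c["t"])
def ray(n,p):
    K,k1,R,t=cam(n); d=np.linalg.inv(K)@[p[0],p[1],1]; s=d[:2].copy(); u=s.copy()
    for _ in range(30): u=s/(1+k1*(u@u))
    return -R.T@t, R.T@np.array([u[0],u[1],1])
def onz(n,p,z):
    o,d=ray(n,p); return o+d*(z-o[2])/d[2]
def proj(n,X):
    K,k1,R,t=cam(n); c=R@np.array(X)+t; u=c[:2]/c[2]; u=u*(1+k1*(u@u)); return (K@[u[0],u[1],1])[:2]
E
python3 - <<'E'
from h import *
for n in("top","side"):
    im=eyes.capture(n); cv2.imwrite(f"pics/{n}0.png",im[:,:,::-1])
    K,k,R,t=cam(n); print(n,K.round(1).tolist(),k,R.round(3).tolist(),(-R.T@t).round(3))
print(state())
E
```

```text
top [[456.0, 0.0, 326.3], [0.0, 456.0, 201.1], [0.0, 0.0, 1.0]] -0.024966048269584897 [[-0.02, -1.0, -0.011], [-0.985, 0.021, -0.169], [0.169, 0.008, -0.986]] [ 0.303 -0.013  1.133]
side [[383.5, 0.0, 324.8], [0.0, 383.5, 197.8], [0.0, 0.0, 1.0]] 0.008029913610054491 [[0.723, -0.69, 0.02], [-0.342, -0.383, -0.858], [0.6, 0.614, -0.513]] [-0.047 -0.547  0.532]
{'time': 0.1, 'joints': array([-1.28450636,  0.42667083,  0.07386684,  1.60652176, -0.03410086,
        1.1107926 , -0.06713205]), 'joint_velocities': array([ 2.97485098e-04, -1.49061814e-03, -4.51170998e-04, -2.23473888e-03,
        3.94274626e-05,  1.57097746e-03,  1.57127110e-03]), 'tau': array([ 7.39597046e-03, -9.51536751e+01,  3.77055869e+00, -4.64410436e+01,
        1.93933054e-02,  6.54222866e-03, -2.32450884e-05]), 'position': array([0.2848235 , 0.61159695, 0.24938948]), 'eef_rot': array([-6.79214832e-01, -3.06712432e+00,  1.76111749e-03]), 'wrist_force': array([-0.28462734,  1.37126553, -0.80225365]), 'torque': array([-0.02958838,  0.02236902, -0.02041338]), 'grasp_force': 0.0, 'grip_width': 0.08548153050724966}
```

View pics/top0.png

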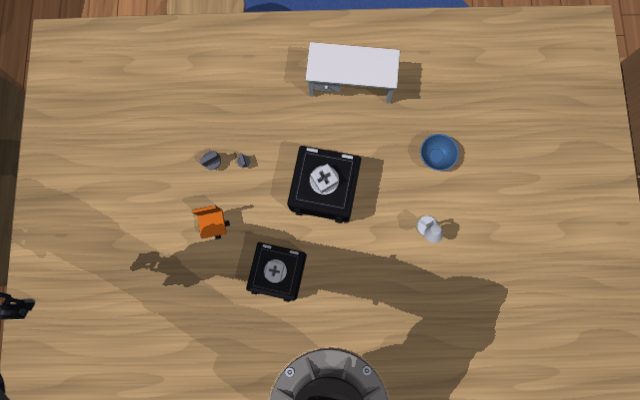

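View pics/side0.png

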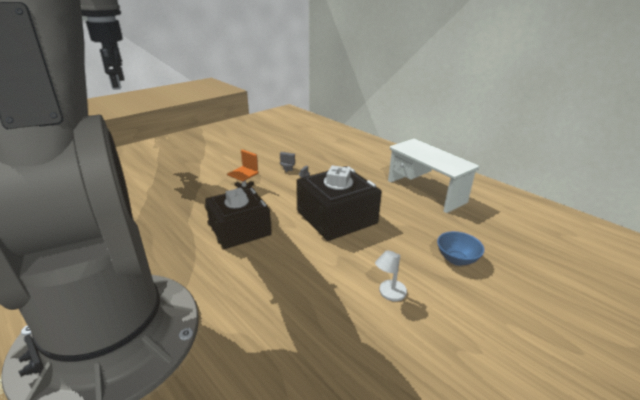

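The top view shows the candidates. Knobs: the larger one is at (210,160) and the smaller at (243,160). Safes: the larger, with a light hub, is at (325,180), and the smaller, with a round hub, is at (275,271). Also visible are the chair (210,222), lamp (429,229), bowl (439,152) and desk (353,66). I choose the knob at (210,160) and the safe at (325,180), and will check both in a close crop.

Run:
```python
from h import *
im=cv2.imread("pics/top0.png")
a=cv2.resize(im[130:190,190:265],None,fx=5.3,fy=5.3,interpolation=cv2.INTER_CUBIC)
b=cv2.resize(im[150:210,290:365],None,fx=5.3,fy=5.3,interpolation=cv2.INTER_CUBIC)
cv2.imwrite("pics/crop1.png",np.hstack([a,b]))
for p,z in(((210,160),.056),((243,160),.04),((324,179),.13),((210,222),.1)): print(p,onz("top",p,z).round(4), "mm/px",np.linalg.norm(onz("top",(p[0]+1,p[1]),z)-onz("top",p,z))*1e3)
# hub top: bright mask
g=im.astype(int); m=np.zeros(im.shape[:2],np.uint8); m[150:210,295:355]=(g[150:210,295:355].min(2)>120)
m[:158]=0
n,l,s,c=cv2.connectedComponentsWithStats(m)
for i in range(1,n):
    if s[i,4]>50:
        q=np.array([onz("top",(x,y),.13)[:2]*1000 for y,x in zip(*np.where(l==i))],np.float32); print(s[i],c[i],cv2.minAreaRect(q))
h=g[130:190,190:265].max(2)
print("wood lum",g[140,280])
```

```text
(210, 160) [0.5963 0.2778 0.056 ] mm/px 2.461444952974984
(243, 160) [0.5987 0.1999 0.04  ] mm/px 2.4877038050399887
(324, 179) [ 0.526 -0.001  0.13 ] mm/px 2.2509250823350047
(210, 222) [0.4378 0.2624 0.1   ] mm/px 2.30533064782448
[310 164  28  31 505] [323.25346535 179.24950495] ((523.3794555664062, -0.3138580322265625), (64.67298889160156, 62.62195587158203), 42.95532989501953)
wood lum [107 144 175]
```

View pics/crop1.png

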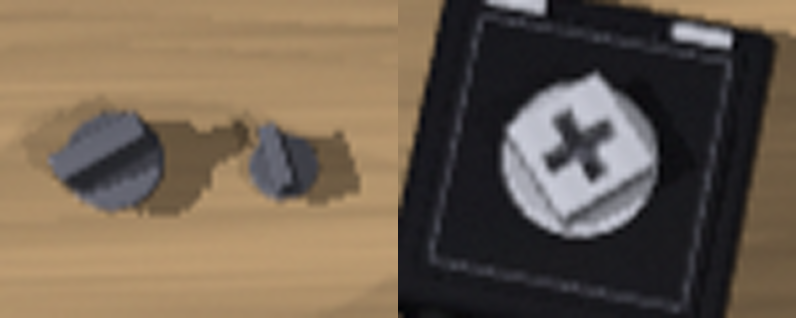

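The crop confirms both choices: the larger knob is on the left, with its bar running lower-left to upper-right, and the square hub has its cross at crop (578,145). Next I measure both precisely.

```bash
cat > m.py <<'E'
from h import *
def seg(im,box,f=8):
    x0,y0,x1,y1=box
    return cv2.resize(im[y0:y1,x0:x1],None,fx=f,fy=f,interpolation=cv2.INTER_CUBIC).astype(int)
def pts(mask,box,z,n="top",f=8):
    ys,xs=np.where(mask); return np.array([onz(n,((x+.5)/f-.5+box[0],(y+.5)/f-.5+box[1]),z)[:2]*1000 for y,x in zip(ys,xs)],np.float32)
def big(m,k=None):
    n,l,s,c=cv2.connectedComponentsWithStats(m.astype(np.uint8)); i=1+np.argmax(s[1:,4]); return l==i
E
python3 - <<'E'
from m import *
im=cv2.imread("pics/top0.png")
B=(300,155,350,205); a=seg(im,B); g=a.max(2)
print(np.percentile(g,[5,30,60,75,80,85,90,95]))
for T in(185,195,205,215):
    m=big(g>T); m=cv2.morphologyEx(m.astype(np.uint8),cv2.MORPH_OPEN,np.ones((9,9)))
    cs,h=cv2.findContours(m,cv2.RETR_CCOMP,cv2.CHAIN_APPROX_NONE)
    full=np.zeros_like(m); cv2.drawContours(full,[max(cs,key=len)],-1,1,-1)
    print(T,cv2.minAreaRect(pts(full,B,.13)))
    hole=(full>0)&(m==0)
    if hole.sum()>200:
        hole=big(hole); p=pts(hole,B,.13); print("  hole",p.mean(0),cv2.minAreaRect(p))
B=(198,146,224,174); a=seg(im,B)
sat=a[...,2]-a[...,0]  # R-B: wood positive
m=big(sat<8); p=pts(m,B,.028); print("knob sil",cv2.minAreaRect(p),p.mean(0))
c=im[150:171:1,198:224].max(2); print(c)
E
```

```text
[ 23.  29.  40.  94. 135. 171. 195. 204.]Traceback (most recent call last):
  File "<stdin>", line 9, in <module>
  File "m.py", line 6, in pts
    ys,xs=np.where(mask); return np.array([onz(n,((x+.5)/f-.5+box[0],(y+.5)/f-.5+box[1]),z)[:2]*1000 for y,x in zip(ys,xs)],np.float32)
                                           ~~~^^^^^^^^^^^^^^^^^^^^^^^^^^^^^^^^^^^^^^^^^^^^^
  File "h.py", line 10, in onz
    o,d=ray(n,p); return o+d*(z-o[2])/d[2]
        ~~~^^^^^
  File "h.py", line 6, in ray
    K,k1,R,t=cam(n); d=np.linalg.inv(K)@[p[0],p[1],1]; s=d[:2].copy(); u=s.copy()
             ~~~^^^
  File "h.py", line 4, in cam
    c=eyes.camera_info(n); return np.array(c["intrinsics"]),c["k1"],np.array(c["R"]),np.array(c["t"])
ValueError: time passes only in moves, steps and waits
```

```bash
sed -i 's/^def cam(n)/import functools\n@functools.lru_cache(None)\ndef cam(n)/' h.py
python3 - <<'E'
from m import *
im=cv2.imread("pics/top0.png")
B=(300,155,350,205); a=seg(im,B); g=a.max(2)
for T in(150,170,180,185):
    m=big(g>T); m=cv2.morphologyEx(m.astype(np.uint8),cv2.MORPH_OPEN,np.ones((15,15)))
    cs,h=cv2.findContours(m,cv2.RETR_CCOMP,cv2.CHAIN_APPROX_NONE)
    full=np.zeros_like(m); cv2.drawContours(full,[max(cs,key=len)],-1,1,-1)
    print(T,cv2.minAreaRect(pts(full,B,.13)))
    hole=(full>0)&(m==0)
    if hole.sum()>200:
        hole=big(hole); p=pts(hole,B,.13); print("  hole",p.mean(0),cv2.minAreaRect(p))
B=(198,146,224,174); a=seg(im,B)
m=big(a[...,2]-a[...,0]<8); p=pts(m,B,.028); print("knob sil",cv2.minAreaRect(p),p.mean(0))
print(im[148:173,198:224].max(2))
E
```

```text
150 ((529.14501953125, 4.898136138916016), (50.857120513916016, 59.63785934448242), 32.26434326171875)
  hole [ 5.3049622e+02 -3.4326333e-01] ((530.6406860351562, -0.551849365234375), (27.757722854614258, 29.105937957763672), 74.8901596069336)
170 ((532.2717895507812, 0.15813446044921875), (49.19477462768555, 46.34672927856445), 31.455150604248047)
180 ((542.6277465820312, 6.726993560791016), (23.708858489990234, 45.651100158691406), 33.10941696166992)
185 ((542.7886962890625, 6.803653717041016), (22.868595123291016, 45.34625244140625), 32.99367141723633)
knob sil ((603.801513671875, 282.8226318359375), (47.00482940673828, 45.87959289550781), 45.254600524902344) [603.9961  283.88544]
[[173 173 173 174 172 171 170 165 164 163 150 149 162 165 163 163 161 163
  165 168 167 165 166 166 167 166]
 [176 175 173 172 172 169 162 147 144 144 143 144 144 152 157 156 155 157
  157 159 158 156 156 157 156 155]
 [168 166 160 154 157 153 139 137 137 138 138 126 130 130 143 139 145 143
  155 155 156 155 154 154 154 154]
 [157 157 150 138 148 138 137 138 138 132 126  92 102 104 103  90 118 102
  139 
[... 1618 characters left out ...]
13 113 113
  106  97  68 107 107 107 108 106]
 [169 169 170 170 170 171 163 119 116 114 113 114 114 114 114 113 113 105
   82  73  97 108 109 109 108 109]
 [174 174 174 173 174 173 174 153 147 127 111 109 111 113 107 100 101  74
   87 109 109 110 110 110 111 111]
 [174 173 174 173 173 173 173 174 173 168 138 124 111 113 120 114 132 118
  108 132 106 106 107 106 107 107]
 [174 173 172 169 169 169 168 169 169 169 168 169 147 148 168 169 169 168
  131 166 129 130 129 129 129 130]
 [172 172 170 164 164 163 163 164 164 164 164 164 164 164 164 165 165 165
  165 165 165 166 165 165 166 166]
 [166 165 166 165 165 165 164 164 165 165 166 166 165 166 167 167 167 169
  168 169 168 170 168 169 169 169]]
```

```bash
cat >> m.py <<'E'
def edge(im,P,Q,z,w=4,n="top",sgn=0):
    "fit a line near the segment P-Q (mm, at height z m): returns point nearest P-Q mid, angle deg, inlier spread"
    P,Q=np.array(P,float),np.array(Q,float); d=(Q-P)/np.linalg.norm(Q-P); nn=np.array([-d[1],d[0]])
    s=np.arange(-w,w+.01,.25); out=[]
    g=im.max(2).astype(np.float32)
    for a in np.linspace(.12,.88,25):
        uv=np.array([proj(n,[*(P+(Q-P)*a+nn*k)/1000,z]) for k in s],np.float32)
        v=cv2.remap(g,uv[None,:,0].copy(),uv[None,:,1].copy(),cv2.INTER_CUBIC)[0]; v=cv2.GaussianBlur(v[None],(0,0),2)[0]
        e=np.gradient(v); e=e*sgn if sgn else abs(e); i=e.argmax()
        if 0<i<len(s)-1: out.append(P+(Q-P)*a+nn*s[i])
    o=np.array(out,np.float32); vx,vy,x,y=cv2.fitLine(o,cv2.DIST_HUBER,0,.01,.01).ravel(); 
    r=np.abs((o-[x,y])@[-vy,vx]); mid=(P+Q)/2; m=np.array([x,y])+((mid-[x,y])@[vx,vy])*np.array([vx,vy])
    return m.round(2),round(float(np.degrees(np.arctan2(vy,vx))),2),round(float(np.median(r)),2)
E
python3 - <<'E'
from m import *
im=cv2.imread("pics/top0.png")
c=np.array([531.3,-.2]); th=np.radians(32.7)
x=np.array([np.cos(th),np.sin(th)]); y=np.array([-x[1],x[0]])
for name,a,b in(("+x",x,y),("-x",-x,y),("+y",y,x),("-y",-y,x)):
    m,an,r=edge(im,c+23*a-23*b,c+23*a+23*b,.13); print("hub",name,m,an,r,"off",((m-c)@a).round(2))
for name,a,b in(("+x",x,y),("-x",-x,y),("+y",y,x),("-y",-y,x)):
    for o in (4.75,):
      for e in(-1,1):
        m,an,r=edge(im,c+o*a+e*6*b,c+o*a+e*16*b,.13,3); print("slot",name,e,m,an,r,"off",((m-c)@a).round(2))
# knob bar: dark edge
P=onz("top",(203.5,163),.056)[:2]*1000;Q=onz("top",(215.5,155.5),.056)[:2]*1000; print(P,Q)
m,an,r=edge(im,P,Q,.056); print("bar dark edge",m,an,r)
d=np.array([np.cos(np.radians(an)),np.sin(np.radians(an))]);nn=np.array([-d[1],d[0]])
for s in(14,-14):
    m2=m+nn*s; print("far",s,edge(im,m2-18*d,m2+18*d,.056,4))
B=(196,144,226,176)
for T in(8,20):
  a=seg(im,B); k=big(a[...,2]-a[...,0]<T); p=pts(k,B,.028); print(cv2.minEnclosingCircle(p),cv2.minAreaRect(p)[:2])
E
```

```text
hub +x [552.26  13.05] -62.81 1.01 off 24.8
hub -x [511.04 -13.16] -59.27 0.14 off 24.05
hub +y [519.13  18.72] 30.73 0.19 off 22.5
hub -y [543.99 -20.03] 29.01 0.26 off 23.54
slot +x -1 [539.82  -7.69] -60.73 0.08 off 3.12
slot +x 1 [528.79  11.2 ] -53.15 0.27 off 4.05
slot -x -1 [532.61 -12.43] -57.06 0.48 off 5.5
slot -x 1 [521.59   6.66] -53.28 0.26 off 4.47
slot +y -1 [519.55  -2.29] 26.87 0.06 off 4.59
slot +y 1 [538.4    9.09] 32.2 0.24 off 3.98
slot -y -1 [524.26  -9.2 ] 20.5 0.18 off 3.77
slot -y 1 [543.18   1.54] 15.79 0.12 off 4.95
[589.09017031 293.59283596] [607.31874526 264.52117897]
bar dark edge [598.69 279.33] -60.8 0.14
far 14 (array([610.63, 286.06]), -70.78, 1.52)
far -14 (array([586.13, 272.37]), -69.7, 0.5)
((603.4117431640625, 286.4129943847656), 27.11451530456543) ((603.801513671875, 282.8226318359375), (47.00482940673828, 45.87959289550781))
((603.15234375, 286.3572998046875), 27.784263610839844) ((603.89794921875, 282.729248046875), (48.402225494384766, 47.046302795410156))
```

```bash
cat >> h.py <<'E'
from scipy.spatial.transform import Rotation as Ro
def need(X,yang):
    s=state(); R=Ro.from_rotvec(s["eef_rot"]).as_matrix(); d=R.T@(np.array(X)-s["position"])*100
    ya=np.degrees(np.arctan2(R[1,1],R[0,1])); tw=-((yang-ya+90)%180-90)
    print("t",round(s["time"],2),"pos",(s["position"]*1000).round(1),"tool delta cm",d.round(3),"twist",round(tw,2),"tilt",R[:,2].round(4),"j",s["joints"].round(2),"F",s["wrist_force"].round(1),"w",round(s["grip_width"]*1000,2),round(s["grasp_force"],1))
E
python3 -c "
from h import *; need([.6043,.2828,.12],29.2)"
```

```text
t 0.1 pos [284.8 611.6 249.4] tool delta cm [-42.841 -16.303  12.961] twist 35.83 tilt [-4.0e-04 -1.1e-03 -1.0e+00] j [-1.28  0.43  0.07  1.61 -0.03  1.11 -0.07] F [-0.3  1.4 -0.8] w 85.48 0.0
```

Request:
step_arm --pt "-2.86 -1.09 0.86 0" --pt "-2.86 -1.09 0.86 0" --pt "-2.86 -1.09 0.86 0" --pt "-2.86 -1.09 0.86 0" --pt "-2.86 -1.09 0.86 0" --jaw 6

```text
time: 0.52
position: [0.3923, 0.5008, 0.2064]
eef_rot: [-0.679, -3.067, 0.001]
wrist_force: [0.1, 0.8, 0.6]
grip_width: 0.0598
grasp_force: 0.0
```

Request:
step_arm --pt "-2.86 -1.09 0.86 0" --pt "-2.86 -1.09 0.86 0" --pt "-2.86 -1.09 0.86 0" --pt "-2.86 -1.09 0.86 0" --pt "-2.86 -1.09 0.86 0"

```text
time: 0.93
position: [0.4989, 0.391, 0.1634]
eef_rot: [-0.679, -3.067, 0.001]
wrist_force: [-0.3, -0.3, -1.1]
grip_width: 0.0601
grasp_force: 0.0
```

Request:
step_arm --pt "-2.86 -1.09 0.86 0" --pt "-2.86 -1.09 0.86 0" --pt "-2.86 -1.09 0.86 0" --pt "-2.86 -1.09 0.86 0" --pt "-2.86 -1.09 0.86 0"

```text
time: 1.35
position: [0.6055, 0.2813, 0.1203]
eef_rot: [-0.679, -3.067, 0.001]
wrist_force: [0.3, 1.1, 0.8]
grip_width: 0.0599
grasp_force: 0.0
```

Request:
step_arm --pt "0 0 0 5.97" --pt "0 0 0 5.97" --pt "0 0 0 5.97" --pt "0 0 0 5.97" --pt "0 0 0 5.97"

```text
time: 1.77
position: [0.6046, 0.2823, 0.1206]
eef_rot: [-1.454, -2.785, 0.001]
wrist_force: [-0.2, 0.6, 0.1]
grip_width: 0.0599
grasp_force: 0.0
```

Request:
step_arm --pt "0 0 0 5.97" --pt "0 0 0 0" --pt "0 0 0 0"

```text
time: 2.02
position: [0.6045, 0.2826, 0.1207]
eef_rot: [-1.585, -2.713, 0.001]
wrist_force: [-0.0, 0.0, 0.1]
grip_width: 0.06
grasp_force: 0.0
```

```bash
python3 -c "
from h import *; need([.6043,.2828,.051],29.2)
im=eyes.capture('side'); u,v=proj('side',[.604,.283,.03]).astype(int); print(u,v)
cv2.imwrite('pics/side1.png',cv2.resize(im[v-70:v+40,u-75:u+75,::-1],None,fx=4,fy=4))"
```

```text
t 2.02 pos [604.5 282.6 120.7] tool delta cm [ 2.800e-02 -5.000e-03  6.968e+00] twist 0.21 tilt [-4.e-04 -6.e-04 -1.e+00] j [-0.76  0.56  0.31  1.74 -0.21  0.87  0.16] F [-0.   0.   0.1] w 60.04 0.0
287 161
```

View pics/side1.png

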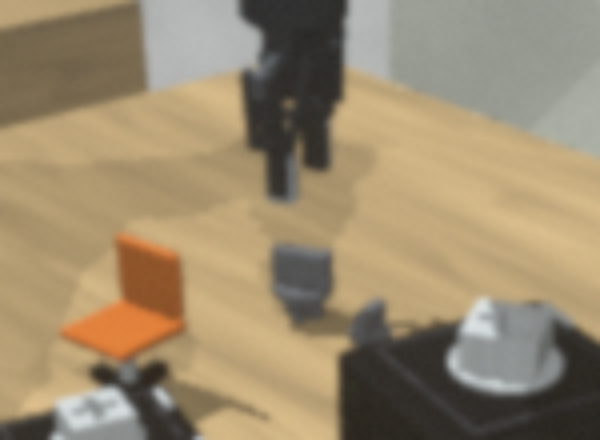

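The gripper (fingers at crop (298,175)) hangs open above the larger knob at crop (302,275), with clear space around it. I descend and close.

Request:
step_arm --pt "0 0 1.8 0.2" --pt "0 0 1.8 0" --pt "0 0 1.6 0" --pt "0 0 1.2 0" --pt "0 0 0.57 0"

```text
time: 2.48
position: [0.6041, 0.2822, 0.0496]
eef_rot: [-1.591, -2.708, 0.003]
wrist_force: [-0.6, -0.8, -0.5]
grip_width: 0.0603
grasp_force: 0.0
```

Request:
step_arm --pt "0 0 0 0" --pt "0 0 0 0" --pt "0 0 0 0" --pt "0 0 0 0" --pt "0 0 0 0" --jaw 0.5 --grip_force 60

```text
time: 2.9
position: [0.6054, 0.2828, 0.0524]
eef_rot: [1.594, 2.707, 0.002]
wrist_force: [-0.9, -1.0, 7.0]
grip_width: 0.0125
grasp_force: 59.1
```

Request:
step_arm --pt "0 0 0 0" --pt "0 0 0 0" --pt "0 0 0 0" --pt "0 0 0 0" --pt "0 0 0 0"

```text
time: 3.32
position: [0.6054, 0.2828, 0.0524]
eef_rot: [1.594, 2.706, 0.002]
wrist_force: [-1.3, -0.6, 6.5]
grip_width: 0.0128
grasp_force: 59.1
```

```bash
python3 -c "
from h import *; need([.5319,-.0004,.2],30.5)"
```

```text
t 3.32 pos [605.4 282.8  52.4] tool delta cm [-21.201 -20.139 -14.792] twist -1.48 tilt [ 1.3e-03  8.0e-04 -1.0e+00] j [-0.74  0.65  0.28  1.77 -0.25  0.76  0.18] F [-1.3 -0.6  6.5] w 12.75 59.1
```

Request:
step_arm --pt "0 0 -2 0" --pt "0 0 -3.2 0" --pt "0 0 -3.2 -0.5" --pt "0 0 -3.2 -1" --pt "0 0 -3.2 0"

```text
time: 3.73
position: [0.6047, 0.2824, 0.2013]
eef_rot: [1.557, 2.728, 0.0]
wrist_force: [1.1, 0.3, -0.3]
grip_width: 0.0126
grasp_force: 58.5
```

```bash
python3 -c "
from h import *; need([.5319,-.0004,.2],30.5)"
```

```text
t 3.73 pos [604.7 282.4 201.3] tool delta cm [-20.645 -20.65    0.124] twist 0.08 tilt [ 3.e-04  1.e-04 -1.e+00] j [-0.78  0.47  0.34  1.68 -0.18  1.01  0.15] F [ 1.1  0.3 -0.3] w 12.58 58.5
```

Request:
step_arm --pt "-2.07 -2.06 0 0" --pt "-2.07 -2.06 0 0" --pt "-2.06 -2.06 0 0" --pt "-2.06 -2.06 0 0" --pt "-2.06 -2.06 0 0"

```text
time: 4.15
position: [0.5679, 0.1401, 0.1998]
eef_rot: [1.558, 2.728, 0.001]
wrist_force: [1.7, -0.2, -0.0]
grip_width: 0.0132
grasp_force: 58.7
```

Request:
step_arm --pt "-2.06 -2.06 0 0" --pt "-2.06 -2.06 0 0" --pt "-2.06 -2.06 0 0" --pt "-2.06 -2.06 0 0" --pt "-2.06 -2.06 0 0"

```text
time: 4.57
position: [0.5315, -0.001, 0.1998]
eef_rot: [1.558, 2.727, 0.001]
wrist_force: [0.5, 0.1, 0.2]
grip_width: 0.0131
grasp_force: 58.7
```

Request:
step_arm --pt "0 0 0 0" --pt "0 0 0 0" --pt "0 0 0 0"

```text
time: 4.82
position: [0.5322, 0.0008, 0.1997]
eef_rot: [1.558, 2.727, 0.001]
wrist_force: [0.1, 0.4, -0.6]
grip_width: 0.0126
grasp_force: 58.7
```

```bash
python3 -c "
from h import *; need([.5319,-.0004,.187],30.5)
im=eyes.capture('side'); cv2.imwrite('pics/side2f.png',im[:,:,::-1]); u,v=proj('side',[.532,0,.14]).astype(int); print(u,v)
cv2.imwrite('pics/side2.png',cv2.resize(im[v-40:v+30,u-50:u+50,::-1],None,fx=8,fy=8,interpolation=cv2.INTER_CUBIC))"
```

```text
t 4.82 pos [532.2   0.8 199.7] tool delta cm [-0.088 -0.093  1.268] twist 0.01 tilt [ 6.e-04  5.e-04 -1.e+00] j [-0.49  0.26  0.43  2.   -0.14  0.91  0.55] F [ 0.1  0.4 -0.6] w 12.58 58.7
339 166
```

View pics/side2.png

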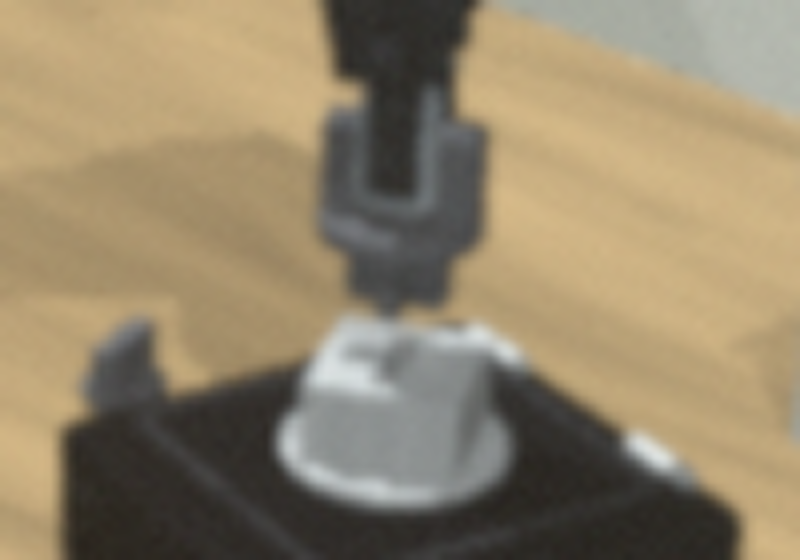

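The side view shows the knob held upright just above the hub. The flange spans crop columns 318–488 and the hub's round base 275–513. I compare these spans with the projections to get any sideways offset.

Run:
```python
from m import *
im=cv2.imread("pics/side2f.png").astype(int); u0,v0=339-50,166-40
def ext(mask):
    ys,xs=np.where(mask); return xs.min(),xs.max()
f=8; a=seg(im.astype(np.uint8),(u0,v0,u0+100,v0+70))
g=a.max(2); rb=a[...,2]-a[...,0]
def cross(y,cond):
    xs=np.where(cond[y])[0]; xs=xs[(xs>230)&(xs<560)]; return xs.min(),xs.max()
for y in(190,200,210,220,230): print("flange",y,cross(y,rb<22))
for y in(430,440,450,460,470): print("base",y,cross(y,g>100))
c=lambda X:((proj("side",X)-[u0,v0])+.5)*f-.5
def circ(cx,cy,r,z):
    p=np.array([c([cx+r*np.cos(t),cy+r*np.sin(t),z]) for t in np.linspace(0,6.28,200)]); return p[:,0].min().round(1),p[:,0].max().round(1),p[:,1].min().round(1),p[:,1].max().round(1)
print("pred flange at TCP", circ(.5322,.0008,.024,.1722), circ(.5322,.0008,.024,.1782))
for r in(.03,.035): print("pred base",r,circ(.5319,-.0004,r,.1))
```

```text
flange 190 (np.int64(323), np.int64(479))
flange 200 (np.int64(322), np.int64(479))
flange 210 (np.int64(319), np.int64(479))
flange 220 (np.int64(319), np.int64(479))
flange 230 (np.int64(322), np.int64(478))
base 430 (np.int64(277), np.int64(505))
base 440 (np.int64(276), np.int64(507))
base 450 (np.int64(276), np.int64(508))
base 460 (np.int64(280), np.int64(506))
base 470 (np.int64(287), np.int64(502))
pred flange at TCP (np.float64(321.7), np.float64(491.4), np.float64(191.0), np.float64(261.5)) (np.float64(322.3), np.float64(492.6), np.float64(171.8), np.float64(241.6))
pred base 0.03 (np.float64(297.3), np.float64(501.0), np.float64(404.2), np.float64(501.7))
pred base 0.035 (np.float64(280.4), np.float64(518.0), np.float64(396.6), np.float64(510.3))
```

Request:
step_arm --pt "-0.05 -0.1 0.4 0" --pt "0 0 0.6 0" --pt "0 0 0.4 0" --pt "0 0 0.2 0" --pt "0 0 0 0"

```text
time: 5.28
position: [0.5311, -0.0004, 0.1825]
eef_rot: [-1.558, -2.727, 0.002]
wrist_force: [0.3, -0.1, -1.1]
grip_width: 0.0129
grasp_force: 58.7
```

Request:
step_arm --pt "0 0 0.1 0" --pt "0 0 0.1 0" --pt "0 0 0.1 0" --pt "0 0 0.1 0" --pt "0 0 0 0"

```text
time: 5.7
position: [0.5313, -0.0006, 0.1792]
eef_rot: [-1.559, -2.728, 0.0]
wrist_force: [0.2, 0.4, -0.2]
grip_width: 0.0129
grasp_force: 58.7
```

Request:
step_arm --pt "0 0 0.1 0" --pt "0 0 0.1 0" --pt "0 0 0.1 0" --pt "0 0 0.1 0" --pt "0 0 0 0"

```text
time: 6.12
position: [0.5313, -0.0006, 0.1751]
eef_rot: [-1.559, -2.727, 0.0]
wrist_force: [0.5, 0.5, -1.2]
grip_width: 0.0131
grasp_force: 58.7
```

Request:
step_arm --pt "0 0 0.2 0" --pt "0 0 0.2 0" --pt "0 0 0.2 0" --pt "0 0 0.2 0" --pt "0 0 0 0"

```text
time: 6.53
position: [0.5312, -0.0007, 0.1668]
eef_rot: [-1.558, -2.727, 0.001]
wrist_force: [-0.5, -0.0, -0.0]
grip_width: 0.0128
grasp_force: 58.7
```

Request:
step_arm --pt "0 0 0.1 0" --pt "0 0 0.1 0" --pt "0 0 0.1 0" --pt "0 0 0.1 0" --pt "0 0 0 0"

```text
time: 6.95
position: [0.5314, -0.0007, 0.1633]
eef_rot: [1.559, 2.728, 0.0]
wrist_force: [-1.6, -0.2, 5.9]
grip_width: 0.0128
grasp_force: 59.4
```

Request:
step_arm --pt "0 0 0.1 0" --pt "0 0 0.1 0" --pt "0 0 0.1 0" --pt "0 0 0 0" --pt "0 0 0 0"

```text
time: 7.37
position: [0.5314, -0.0007, 0.1605]
eef_rot: [1.559, 2.728, 0.0]
wrist_force: [-2.8, -0.2, 6.5]
grip_width: 0.0131
grasp_force: 59.7
```

Request:
step_arm --pt "0 0 0.1 0" --pt "0 0 0 0" --pt "0 0 0 0"

```text
time: 7.62
position: [0.5316, -0.0007, 0.1602]
eef_rot: [1.559, 2.727, 0.001]
wrist_force: [-8.2, -0.9, 21.5]
grip_width: 0.0129
grasp_force: 61.6
```

Request:
step_arm --pt "0 0 0 0" --pt "0 0 0 0" --pt "0 0 0 0" --pt "0 0 0 0" --pt "0 0 0 0"

```text
time: 8.03
position: [0.5316, -0.0007, 0.1602]
eef_rot: [1.559, 2.727, 0.001]
wrist_force: [-8.2, -0.8, 20.6]
grip_width: 0.0127
grasp_force: 61.6
```

```bash
python3 -c "
from h import *; need([.5319,-.0004,.16],30.5)
im=eyes.capture('side'); u,v=339,166
cv2.imwrite('pics/side3.png',cv2.resize(im[v-55:v+45,u-70:u+70,::-1],None,fx=5.7,fy=5.7,interpolation=cv2.INTER_CUBIC))"
```

```text
t 8.03 pos [531.6  -0.7 160.2] tool delta cm [0.008 0.042 0.022] twist -0.0 tilt [ 5.e-04  5.e-04 -1.e+00] j [-0.46  0.32  0.41  2.03 -0.17  0.83  0.58] F [-8.2 -0.8 20.6] w 12.67 61.6
```

View pics/side3.png

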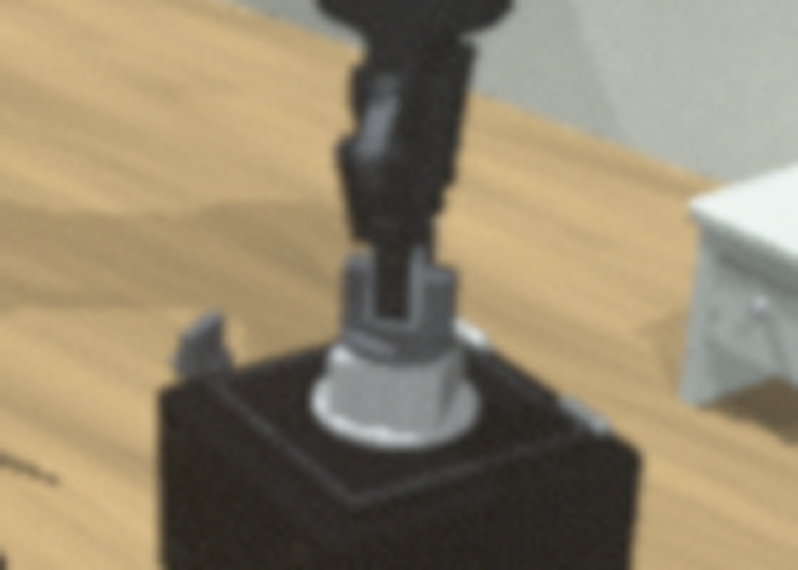

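The flange (crop (398,345)) sits flat on the hub, and no stem is visible. The push is steady at about 21 N, so I hand in.

```bash
python3 -c "
from station import manip; print(manip.sign_off())"
```

```text
the job is handed in; nothing more can be done
None
```

I handed the job in at about 8 s with the larger knob meshed and its flange flat on the hub of the larger safe, still gripped and pressed down with a steady 21 N or so; I never touched the bowl, chair or lamp, and no verdict was returned.

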